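Undo a dental flask and hold its halves apart on the ejector

TASK

Take the forked key from its stand, turn both T-head bolts of the clamped dental flask anticlockwise until they stop, and stand the key back in its socket. Then flip the ejector's safety catch up and back off the lever, pull the lever all the way down so that the flask's upper half rises off the lower one, and finish while still holding the lever down in the gripper, because it springs back. Turn the bolts only with the key, never with the fingers, and leave the plaster cast, the amber bottle and the steel tray where they are.

Things in the scene. Friction and masses are not known exactly. Their poses are not given: they have to be found in the camera images.
- ejector: flask ejector, fixed to the bench: grey base plate (x -100 to 120, y -165 to 85 mm, 22 thick) with an aluminium flask 110 long (x), 96 wide (y), its upper half topping out at 120 mm. Origin on the bench under the flask's middle; x along the flask, away from the robot (yaw within 0.25 rad), y left, z up. Lever and catch are on its right (-y), in the plane y = -135 mm
- near_bolt_head (a point): middle of the top of the T-head of the bolt nearer the robot, 32 mm to -x of the flask's middle. The head is a steel bar 26 long (this frame's x), 8 wide (y), 9 mm high, lying on the flask's flat top, 15 mm or more free round it. The frame turns with the bolt, z up
- far_bolt_head (a point): the same point of the bolt farther from the robot, 32 mm to +x of the flask's middle; same size and axes
- near_bolt (a joint): turn of the near bolt in rad, anticlockwise seen from above. 0: locked, the head lies across its slot (starts at 0 to 0.15). 1.2: open stop, the head is in line with the 13 x 32 mm slot along ejector x and passes through as the upper half rises (from about 1.05 on). Needs 0.12 N m; stays where it is left
- far_bolt (a joint): the same for the far bolt
- key: T-handled forked key, 108 mm tall, 0.13 to 0.21 kg, upright in its stand. Origin: middle of its lower end, z up the shank. Black handle along x: 64 x 14 x 22 mm (z 86 to 108). Round shank 12. At the bottom two prongs 11 long with a 13 mm gap along x, parallel to the handle; 24 (x) by 25 (y) mm overall up to z = 30. Put the gap over a bolt head, prongs down to the flask; play on it 0.23 rad
- key_handle (a point): middle of the key's handle, 97 mm above its lower end: grip here from above, fingers closing across its 14 mm thickness (key y)
- socket (a point): middle of the mouth of the key's socket in the fixed wooden stand (100 x 75 x 50 mm), 50 mm above the bench. x along the block and the standing key's handle. Socket 28 (x) by 29 (y) mm, 40 deep; the key stands on its floor. Small burs stand 18 mm high at x = 36 and -36 mm
- catch_tab (a point): point on the upright thumb tab of the safety catch: tab 12 along ejector x, 18 wide in y, its top 12 mm above this point, the catch arm (14 wide) 18 mm below. Grip it from above, fingers closing along ejector y and 60 mm open or less, or push it away from the robot. The point moves with the catch
- catch_pivot (a point): hinge axis of the safety catch, along ejector y, 88 mm above the bench. With the catch on, the tab's point is 45 mm to -x of it and 34 mm above it
- catch (a joint): safety catch in rad. 0: hooked over the lever's lug, the lever cannot move. Grows as the tab swings up and back, away from the robot (+x); fully back at 1.9. Light; stays where it is left
- lever_grip (a point): point on the axis of the lever's round black handgrip (25 mm thick, 85 mm long along the lever), 165 mm from the lever's axis; moves with the lever. Grip from above, fingers closing along ejector y
- lever_pivot (a point): the lever's axis, along ejector y, 50 mm above the bench
- lever (a joint): lever in rad. 0: at rest, pointing towards the robot (ejector -x) and 0.96 rad above level. Grows as the grip is pulled down on its arc; stop at 0.8, all the way down, grip then 76 mm above the bench. A spring draws it back to 0, about 9 N at the grip when down. Lifts the upper half 20 mm per rad
- upper_half (a joint): height of the flask's upper half above its seat, m: 0 seated, about 0.015 with the lever all the way down. Rises only with both bolts at the open stop; drops when the lever is let go
- cast: plaster dental cast 66 x 70 x 30 mm with a pink palate, a bystander; origin under its middle
- monomer: amber bottle, 58 mm round, 115 mm tall, a bystander; origin under its middle
- tray: low steel tray 130 x 90 x 22 mm with oddments, a bystander; origin under its middle
Mind the look-alikes: they are no part of the job. Leave any blue or green look-alike of the key alone.

How it is judged:
By the outcome, as a careful person would: the job done as asked, in the order asked, and still so for the second after the job is handed in, while the arm keeps its last pose, push and grip.
It also fails if it takes over 72 s, if anything falls off the work surface, if the arm or the gripper's body presses on something with over 40 N, if the wrist force passes 120 N, or if a joint passes its speed limit or range.

ROBOT

A 7-joint arm with a two-finger parallel gripper is mounted at the origin on the work surface. World frame = base frame: x ahead of the robot, y to its left, z up, the work surface at z = 0. Lengths are in m, angles in rad, forces in N, time in s.
With the tool pointing down it reaches from about 0.425 to 0.875 m from the base axis. Payload 9.9 kg.
Tool frame: the origin (TCP) lies at the very end of the fingers, on their centre line; the grasp point (between the pads) lies 19 mm behind it; z points along the fingers, y is the line along which they close (so a half turn about z gives the same grasp; the last joint's range is limited). The gripper opens to 85 mm and grips with 20 to 120 N. Pads are 22 mm wide; open, the fingers measure 114 mm over their backs; the gripper's body (76 mm by 85 mm) begins 54 mm behind the grasp point. The pads swing forward as they close: fully open they stand 13 mm farther back than shut.
Start: joints at [-1.322, 0.576, 0.025, 1.437, -0.015, 1.129, -0.057], TCP at [0.221, 0.638, 0.231] pointing down, gripper open.
Joint ranges: [-2.76, 2.76], [-0.34, 2.15], [-1.52, 1.57], [0.19, 2.46], [-1.09, 4.23], [0.17, 1.99], [-2.82, 2.82]. Speed limits (rad/s): [2.22, 2.22, 3.01, 3.01, 3.14, 3.14, 3.14].

INTERFACE

Orientations are given as a unit quaternion [x, y, z, w].
In Python, from workcell import arm gives the robot as it stands. Calls block until the motion is done:
- arm.goto(position, orientation): joint-space move of the TCP to a pose.
- arm.move_linear(position, attitude=None, velocity=0.15, threshold=None): straight line of the TCP; attitude=None keeps the orientation; velocity is the mean speed in m/s. With threshold (N) it stops when the force on the tool has changed by that much, and returns True; else False.
- arm.set_joints(angles): joint-space move.
- arm.grip(opening, grasp_force=None): opening from 0.0 (shut) to 1.0 (fully open); grasp_force is the grip in N (None keeps the last); returns when the fingers have stopped.
- arm.wait(seconds).
- arm.inverse_kinematics(position, orientation): joint angles nearest the present ones, or None.
- arm.grab_frame(name): name is "scene" or "top" or "wrist"; returns the picture (480x640x3 uint8, red, green, blue); there is no depth.
- arm.camera_model(name): a dict with "mtx" (3x3 intrinsics, pixels), "extrinsics" (4x4, takes a point from world to camera coordinates). Camera axes: x right, y up, looking along -z (the intrinsics and any distortion apply to the point x, -y, -z); pixel columns grow to the right and rows downward; lengths in m; the calibration is good to about 2 mm. A picture is of the moment at which its call begins: read the wrist's pose just before it. camera_model takes no time and is no camera call; for the wrist camera it gives the pose at the moment of the call.
A pose or a line that the arm cannot do raises arm.IKError and nothing moves.
- arm.sign_off(): hands the job in; it is judged then, once.
Readings, each from a call of its own:
- arm.get_t(): time.
- arm.get_joints(): joint angles.
- arm.get_dq(): joint speeds.
- arm.get_tau(): joint torques, N m.
- arm.get_ee_pos(): TCP position.
- arm.get_orientation(): TCP orientation.
- arm.get_force(): force on the tool from outside, world axes, zero at the start.
- arm.get_moment(): the same for the moment, N m.
- arm.get_gripper_width(): opening from 0.0 (shut) to 1.0 (fully open).
- arm.get_gripper_force(): force on a finger pad.
Only numpy, scipy, OpenCV 4.12 (cv2) and the standard library are available. Lean on these libraries where they do the work, as an engineer would, in place of code of your own. Each camera call takes 0.05 s, during which the arm holds its last target. There are 200 camera calls.

## Working session

There is one attempt and no reset: what is moved stays moved. The work goes in short steps, each a Python script; the robot and the scene stay as the last script left them, time stands still between calls to the robot, and variables do not carry over. Pictures are saved under pics/ and viewed, at most 10 in all, crops included, and the job is handed in when it is done.

```bash
mkdir -p pics; ls; python3 - <<'E'
from workcell import arm
import cv2,numpy as np
for n in("scene","top"):
    f=arm.grab_frame(n); cv2.imwrite(f"pics/{n}0.png",f[:,:,::-1])
    m=arm.camera_model(n); print(n,{k:np.round(v,4).tolist() if not isinstance(v,str) else v for k,v in m.items()})
E
```

```text
pics
scene {'mtx': [[529.1253, 0.0, 324.6659], [0.0, 529.1253, 235.797], [0.0, 0.0, 1.0]], 'extrinsics': [[0.3508, 0.9364, 0.0084, -0.2071], [-0.5902, 0.2141, 0.7783, 0.1871], [0.7271, -0.278, 0.6278, -1.7229], [0.0, 0.0, 0.0, 1.0]]}
top {'mtx': [[468.001, 0.0, 322.7676], [0.0, 468.001, 234.3413], [0.0, 0.0, 1.0]], 'extrinsics': [[-0.0039, -0.9998, 0.0202, 0.0088], [0.9873, -0.0006, 0.1589, -0.5467], [-0.1589, 0.0206, 0.9871, -1.0347], [0.0, 0.0, 0.0, 1.0]]}
```

View pics/scene0.png

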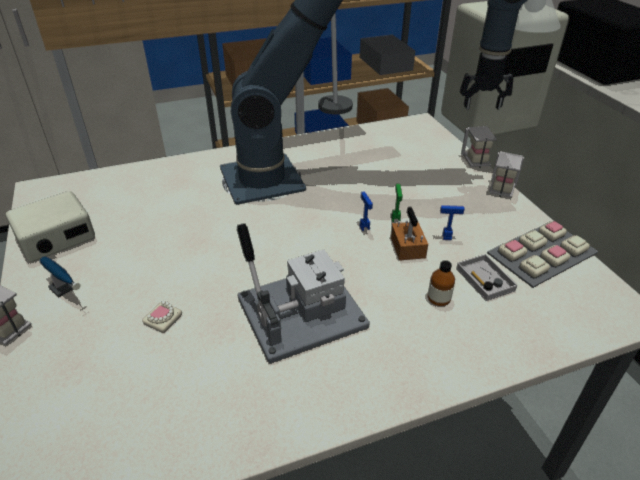

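View pics/top0.png

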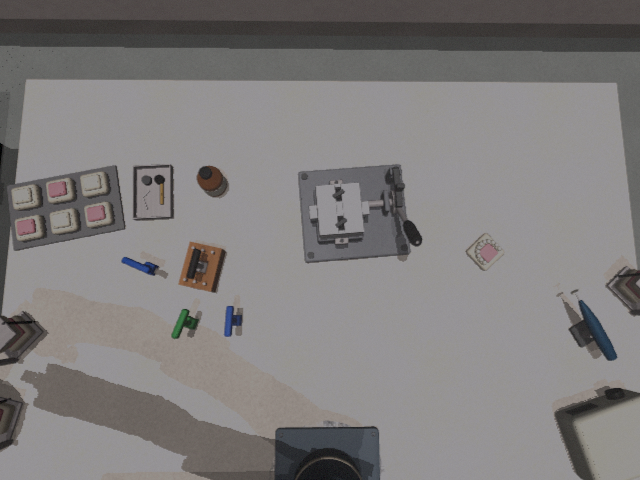

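The scene view shows the ejector (~(305,290)) and the wooden stand with the black key (~(408,235)), with blue and green look-alikes around it. In the top view the flask is at (340,210), its bolts at (338,188) and (341,222), and the stand at (201,266) with the key handle at (194,264). I'll enlarge the top view for measuring.

```bash
cat > h.py <<'E'
from workcell import arm
import cv2,numpy as np
from scipy.spatial.transform import Rotation as R
def rayz(cam,uv,z):
    """world point on pixel ray at height z; cam = camera_model dict"""
    K=cam["mtx"];E=np.array(cam["extrinsics"])
    d=np.linalg.inv(K)@[uv[0],uv[1],1]; d=E[:3,:3].T@np.array([d[0],-d[1],-d[2]])
    c=-E[:3,:3].T@E[:3,3]
    return c+d*(z-c[2])/d[2]
def proj(cam,P):
    K=np.array(cam["mtx"]);E=np.array(cam["extrinsics"])
    p=np.atleast_2d(P)@E[:3,:3].T+E[:3,3]; p=p*[1,-1,-1]
    q=p@K.T; return q[:,:2]/q[:,2:]
def down(yaw):
    """tool z down; tool x at angle yaw from world x; fingers close along yaw-90deg"""
    return (R.from_euler('z',yaw)*R.from_euler('x',np.pi)).as_quat()
E
python3 - <<'E'
from h import *
f=cv2.imread("pics/top0.png")
a=cv2.resize(f[155:275,290:430],(700,600),interpolation=cv2.INTER_CUBIC)
b=cv2.resize(f[235:300,170:235],(600,600),interpolation=cv2.INTER_CUBIC)
cv2.imwrite("pics/ej0.png",np.clip(a*1.4,0,255));
c=arm.camera_model("top")
for uv,z in [((299,172),.022),((406,165),.022),((409,257),.022),((305,262),.022),((338,188),.129),((341,222),.129),((194,264),.118),((187,241),.05),((224,246),.05),((216,291),.05),((180,282),.05)]: print(uv,rayz(c,uv,z).round(4))
print(arm.get_orientation(), R.from_quat(arm.get_orientation()).as_matrix().round(2))
w=arm.camera_model("wrist");print(w["extrinsics"].round(3) ,w["mtx"])
E
```

```text
(299, 172) [0.7018 0.0636 0.022 ]
(406, 165) [ 0.7199 -0.1948  0.022 ]
(409, 257) [ 0.4964 -0.1947  0.022 ]
(305, 262) [0.4851 0.0487 0.022 ]
(338, 188) [ 0.6341 -0.0239  0.129 ]
(341, 222) [ 0.5596 -0.0296  0.129 ]
(194, 264) [0.4716 0.2811 0.118 ]
(187, 241) [0.5306 0.3162 0.05  ]
(224, 246) [0.519  0.2322 0.05  ]
(216, 291) [0.4175 0.247  0.05  ]
(180, 282) [0.4378 0.3279 0.05  ]
[ 1.65622155e-01  9.86189033e-01 -6.97622931e-04 -7.66165326e-05] [[-0.95  0.33 -0.  ]
 [ 0.33  0.95 -0.  ]
 [-0.   -0.   -1.  ]]
[[ 0.328  0.945 -0.001 -0.674]
 [-0.904  0.314 -0.289  0.037]
 [-0.273  0.096  0.957 -0.379]
 [ 0.     0.     0.     1.   ]] [[347.56034166   0.         318.78308633]
 [  0.         347.56034166 243.08934628]
 [  0.           0.           1.        ]][ WARN:0@0.051] global loadsave.cpp:1063 imwrite_ Unsupported depth image for selected encoder is fallbacked to CV_8U.
```

View pics/ej0.png

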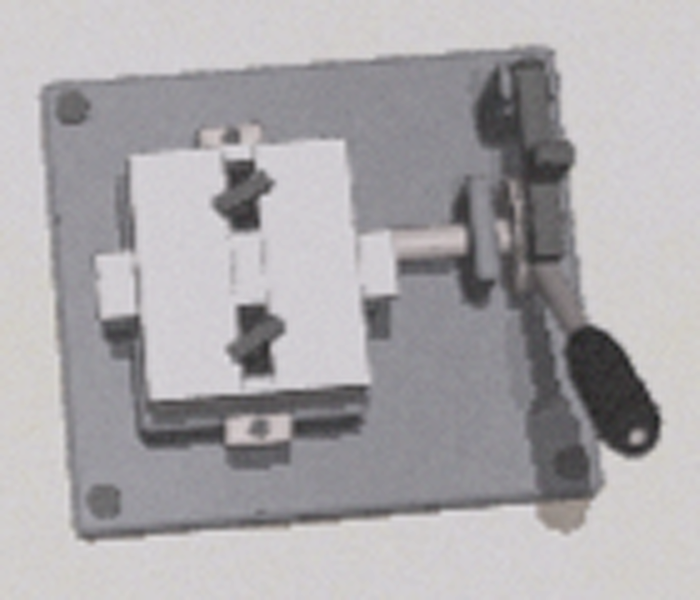

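The enlarged view shows the plate corners at crop (45,88), (550,50), (600,490) and (80,535). The T-heads are at crop (243,194) and (256,340), both locked about 67° clockwise of the flask axis. The lever grip is at (613,390) and the catch tab at (550,155). Next I move over the stand for a wrist view.

```bash
python3 - <<'E'
from h import *
c=arm.camera_model("top")
P=np.array([rayz(c,(290+u/5-.4,155+v/5-.4),.022)[:2] for u,v in [(45,88),(550,50),(600,490),(80,535)]])
M=np.array([[120,85],[120,-165],[-100,-165],[-100,85]])/1e3
A,_=cv2.estimateAffinePartial2D(M.astype(np.float32),P.astype(np.float32))
print(A, np.arctan2(A[1,0],A[0,0]), np.hypot(A[0,0],A[1,0]))
t=arm.get_t()
arm.goto([.472,.281,.25],down(np.radians(173))); print(arm.get_t()-t, arm.get_joints().round(2))
w=arm.camera_model("wrist"); f=arm.grab_frame("wrist"); np.savez("w1.npz",mtx=w["mtx"],extrinsics=w["extrinsics"])
cv2.imwrite("pics/w1.png",f[:,:,::-1])
E
```

```text
[[ 0.97546612 -0.07944225  0.59079404]
 [ 0.07944225  0.97546612 -0.0277541 ]] 0.08126096217164033 0.9786956725441615
1.6082999999999998 [-0.66  0.37  0.05  1.75 -0.02  1.02  0.85]
```

View pics/w1.png

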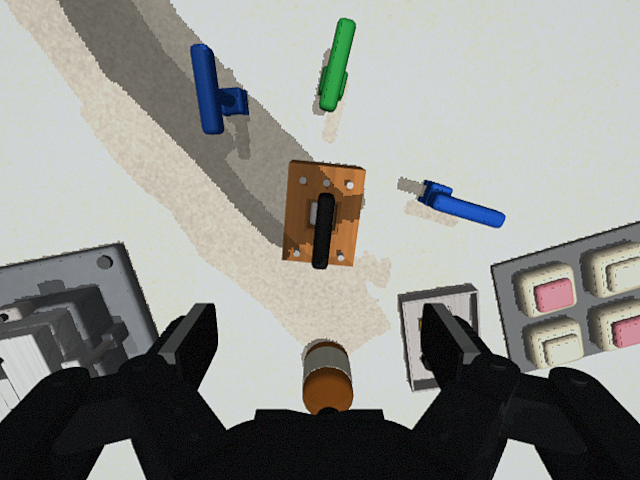

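The wrist view shows the stand corners at (289,160), (365,167), (356,267) and (283,261). The black handle runs from (325,193) to (320,269), and the look-alikes stay clear of it.

```bash
python3 - <<'E'
from h import *
c=dict(np.load("w1.npz"))
P=np.array([rayz(c,u,.05)[:2] for u in [(289,160),(365,167),(356,267),(283,261)]])
print(P, P.mean(0)); 
l=lambda a,b:np.linalg.norm(P[a]-P[b]); print(l(0,1),l(1,2),l(2,3),l(3,0))
d=P[2]-P[1]+P[3]-P[0]; print("yaw",np.arctan2(d[1],d[0]))
# handle mask
f=cv2.imread("pics/w1.png"); m=(f[160:290,300:350].max(2)<40).astype(np.uint8)
n,lab,st,ce=cv2.connectedComponentsWithStats(m); i=1+st[1:,4].argmax()
ys,xs=np.where(lab==i); pts=np.c_[xs+300,ys+160].astype(np.float32)
r=cv2.minAreaRect(pts); print(r,st[i]); b=cv2.boxPoints(r)
for z in(.118,.107): 
    H=np.array([rayz(c,u,z)[:2] for u in b]); print(z,H.round(4).tolist(),H.mean(0))
for y in range(190,272,8):
    x=xs[ys==y-160]; print(y,x.min()+300 if len(x) else None,x.max()+300 if len(x) else None)
E
```

```text
[[0.41540269 0.25981405]
 [0.4308667  0.33176872]
 [0.53256018 0.31375884]
 [0.51655967 0.23852079]] [0.47384731 0.2859656 ]
0.07359761820229603 0.10327593906154359 0.07692061067931502 0.10337377011973731
yaw -0.19138291841601546
((322.9117431640625, 230.49057006835938), (16.903255462646484, 75.85159301757812), 6.115502834320068) [  12   33   23   76 1207]
0.118 [[0.5016, 0.2709], [0.4393, 0.2855], [0.4423, 0.2985], [0.505, 0.2848]] [0.47203945 0.28493738]
0.107 [[0.5057, 0.2702], [0.4409, 0.2853], [0.444, 0.2988], [0.5092, 0.2846]] [0.47496917 0.28472231]
190 None None
198 319 333
206 318 333
214 317 332
222 316 331
230 315 331
238 314 330
246 314 329
254 313 328
262 312 327
270 None None
```

```bash
python3 - <<'E'
from h import *
t=arm.get_t()
arm.goto([.59,-.05,.29],down(np.pi+.08)); print(arm.get_t()-t, arm.get_joints().round(2))
arm.wait(.1)
w=arm.camera_model("wrist"); f=arm.grab_frame("wrist"); np.savez("w2.npz",mtx=w["mtx"],extrinsics=w["extrinsics"])
cv2.imwrite("pics/w2.png",f[:,:,::-1])
cv2.imwrite("pics/w2c.png",cv2.resize(np.ascontiguousarray(f[100:380,140:500,::-1]),(770,600),interpolation=cv2.INTER_CUBIC))
E
```

```text
1.325 [-0.06  0.41  0.1   1.58 -0.04  1.16  1.7 ]
```

View pics/w2c.png

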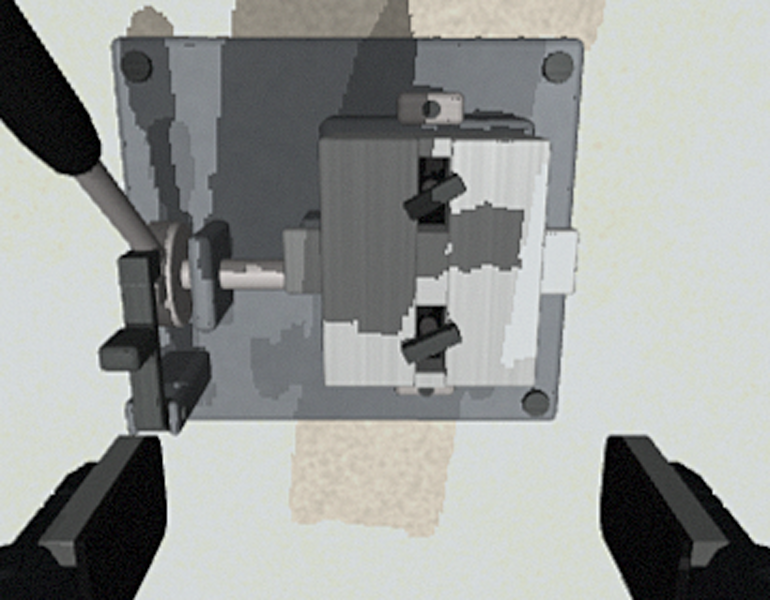

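The wrist view shows the flask top with corners at crop (319,138), (549,140), (537,386) and (325,386), and the T-heads at (435,197) and (431,342). The catch tab is at (122,347), and the lever grip's lower end is at (85,170). I'll fit the ejector pose to these.

```bash
python3 - <<'E'
from h import *
from scipy.optimize import least_squares
c=dict(np.load("w2.npz")); ct=arm.camera_model("top")
U=lambda u,v:np.array([(u+.5)/2.139-.5+140,(v+.5)/2.143-.5+100])
obs=[((-55,48,120),(549,140)),((-55,-48,120),(319,138)),((55,48,120),(537,386)),((55,-48,120),(325,386)),
((-32,0,129),(435,197)),((32,0,129),(431,342)),((-100,-165,22),(113,38)),((-100,85,22),(582,38)),((120,85,22),(554,419))]
M=np.array([o[0] for o in obs])/1e3; Q=np.array([U(*o[1]) for o in obs])
def T(p,M): return M@R.from_euler('z',p[2]).as_matrix().T+[p[0],p[1],0]
fun=lambda p:(proj(c,T(p,M))-Q).ravel()
s=least_squares(fun,[.591,-.028,.08],loss='soft_l1'); p=s.x; print(p); print((proj(c,T(p,M))-Q).round(1).tolist())
for n,uv in(("near",(435,197)),("far",(431,342))): print(n,rayz(c,U(*uv),.129).round(4))
print("model bolts",T(p,np.array([[-32,0,129],[32,0,129]])/1e3).round(4))
for a,b in(((403,207),(457,174)),((411,221),(466,190)),((402,348),(455,321)),((407,363),(461,336))):
    d=rayz(c,U(*b),.129)-rayz(c,U(*a),.129); print("len",np.hypot(d[0],d[1]).round(4),"ang rel", (np.arctan2(d[1],d[0])-p[2]-np.pi).round(3))
tb=rayz(c,U(120,345),.134); print("tab top",tb,(R.from_euler('z',-p[2]).as_matrix()@(tb-[p[0],p[1],0])).round(4))
# top image check: plate corners
mt=np.array([[120,85,22],[120,-165,22],[-100,-165,22],[-100,85,22]])/1e3
print(((proj(ct,T(p,mt))-[290,155])*5).round(0).tolist())
np.save("ej.npy",p)
E
```

```text
[ 0.59210307 -0.02725855  0.08245488]
[[0.9, -0.9], [-0.7, 0.2], [-0.7, 0.1], [-0.5, 0.3], [-0.1, 0.2], [0.4, 1.6], [-3.4, -0.8], [2.2, -1.1], [2.0, 1.6]]
near [ 0.56   -0.0298  0.129 ]
far [ 0.6225 -0.0252  0.129 ]
model bolts [[ 0.5602 -0.0299  0.129 ]
 [ 0.624  -0.0246  0.129 ]]
len 0.0256 ang rel -1.021
len 0.0257 ang rel -1.053
len 0.0258 ang rel -1.075
len 0.0263 ang rel -1.08
tab top [ 0.6328014  -0.15763984  0.134     ] [ 0.0298 -0.1333  0.134 ]
[[37.0, 79.0], [553.0, 39.0], [606.0, 489.0], [74.0, 534.0]]
```

```bash
python3 - <<'E'
from h import *
t=arm.get_t(); g=[.473,.285]; o=down(np.pi-.205)
arm.grip(.6)
arm.goto([*g,.17],o); print("F0",arm.get_force().round(1))
print(arm.move_linear([*g,.088],threshold=12,velocity=.1),arm.get_ee_pos().round(4))
arm.grip(0,grasp_force=80); arm.wait(.1); print("w",arm.get_gripper_width(),arm.get_gripper_force(),arm.get_force().round(1))
print(arm.move_linear([*g,.24],velocity=.12,threshold=25),arm.get_ee_pos().round(4),arm.get_gripper_width(),arm.get_force().round(1))
arm.goto([.560,-.0298,.235],down(2.18)); arm.wait(.2)
print(arm.get_t()-t,arm.get_t(),arm.get_ee_pos().round(4),arm.get_joints().round(2),arm.get_force().round(1))
f=arm.grab_frame("wrist"); cv2.imwrite("pics/w3.png",cv2.resize(np.ascontiguousarray(f[120:420,160:480,::-1]),(640,600)))
E
```

```text
F0 [ 0.9 -0.2  0.5]
False [0.4734 0.2852 0.0885]
w 0.15182615163959734 78.23401808738708 [-1.1 -0.4  5.9]
False [0.4726 0.2848 0.2393] 0.1512517572939151 [-0.3  0.6 -1.9]
6.183400000000001 9.4167 [ 0.5601 -0.0282  0.235 ] [-0.26  0.42  0.33  1.75 -0.16  1.    0.75] [ 1.3  0.  -1.3]
```

View pics/w3.png

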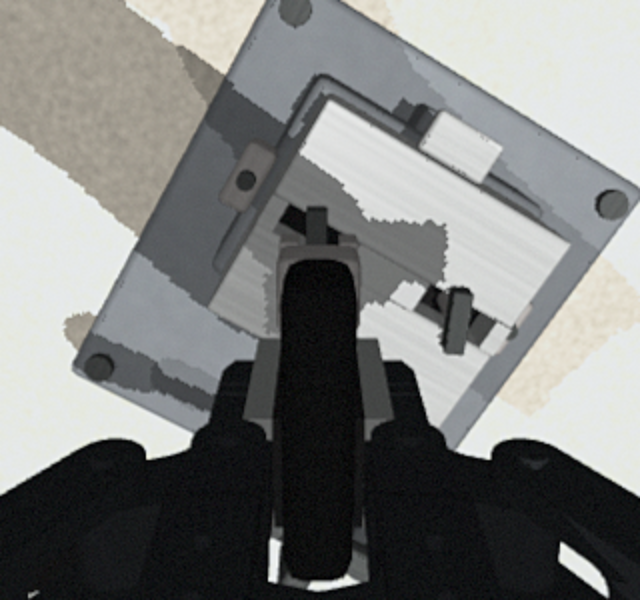

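The key is held upright and parallel to the near T-head, whose visible end is at (317,225) against the key's centre at (318,265). I'm lowering it onto the head.

```bash
cat >> h.py <<'E'
def seat(xy,yaw,z=.199):
    arm.move_linear([*xy,.235],attitude=down(yaw),velocity=.05); 
    F0=arm.get_force()
    hit=arm.move_linear([*xy,z],velocity=.04,threshold=8)
    print("hit",hit,arm.get_ee_pos().round(4),(arm.get_force()-F0).round(1),"t",arm.get_t())
def turn(dyaw,lim=.5,step=.1):
    q=np.array(arm.get_joints()); m0=arm.get_moment(); n=0
    while n<dyaw:
        n+=step; q[6]+=step; arm.set_joints(q)
        m=arm.get_moment()-m0
        print(round(n,2),m.round(2),arm.get_force().round(1),arm.get_t().__round__(1))
        if n>.9 and abs(m[2])>lim: break
E
python3 - <<'E'
from h import *
seat([.560,-.0298],2.18)
E
```

```text
hit False [ 0.5601 -0.0298  0.1992] [-0.3  0.6 -0.5] t 10.7667
```

```bash
python3 - <<'E'
from h import *
turn(1.3,lim=.35); y=R.from_quat(arm.get_orientation()).as_matrix()[:,0]; print(np.arctan2(y[1],y[0])%(2*np.pi),arm.get_ee_pos().round(4),arm.get_gripper_width())
E
```

```text
0.1 [-0.05  0.04 -0.03] [ 0.2  0.2 -1.1] 11.0
0.2 [-0.02  0.07  0.02] [-0.3  0.  -2.2] 11.3
0.3 [ 0.05 -0.13 -0.06] [ 0.2  0.3 -1.5] 11.5
0.4 [ 0.04 -0.14 -0.07] [ 0.3 -0.5 -2.4] 11.8
0.5 [ 0.04 -0.23 -0.09] [ 0.9  0.4 -1.9] 12.0
0.6 [ 0.14 -0.36 -0.06] [ 1.   0.6 -1.9] 12.3
0.7 [ 0.22 -0.41 -0.06] [ 1.8  1.1 -0.6] 12.5
0.8 [ 0.36 -0.45 -0.05] [ 1.7  1.8 -1.7] 12.8
0.9 [ 0.44 -0.54 -0.11] [ 2.   0.8 -1.2] 13.0
1.0 [ 0.52 -0.61 -0.07] [ 1.7  2.  -1. ] 13.3
1.1 [ 0.68 -0.6  -0.13] [ 2.2  3.3 -1.6] 13.5
1.2 [ 0.76 -0.58  0.04] [ 2.3  1.9 -0.8] 13.8
1.3 [ 0.94 -0.62 -0.14] [ 2.8  3.  -0.8] 14.0
3.4740499893684915 [ 0.5602 -0.0296  0.1992] 0.15001444580586795
```

```bash
sed -i 's/n>.9 and //' h.py; python3 - <<'E'
from h import *
turn(.4,lim=.3,step=.04); y=R.from_quat(arm.get_orientation()).as_matrix()[:,0]; print(np.arctan2(y[1],y[0])%(2*np.pi),arm.get_gripper_width())
E
```

```text
0.04 [-0.11 -0.04 -0.24] [ 1.7  3.1 -1.3] 14.3
0.08 [-0.04 -0.14 -0.42] [ 3.4  2.4 -1.4] 14.5
3.550994739441046 0.1496379598478073
```

```bash
python3 - <<'E'
from h import *
q=np.array(arm.get_joints()); q[6]-=.26; arm.set_joints(q); print(arm.get_moment().round(2),arm.get_force().round(1))
p=arm.get_ee_pos(); arm.move_linear([p[0],p[1],.235],velocity=.08)
F=arm.get_force(); print("lifted",F.round(1),arm.get_moment().round(2))
arm.goto([.6232,-.0249,.235],down(2.15)); seat([.6232,-.0249],2.15)
E
```

```text
[0.05 0.05 0.  ] [-0.9  0.  -1.7]
lifted [-0.1 -0.5 -1.2] [-0.   -0.01  0.01]
hit False [ 0.6233 -0.0249  0.1992] [ 0.6 -0.8  0.8] t 17.7
```

```bash
python3 - <<'E'
from h import *
turn(1.2,lim=.35,step=.2); turn(.6,lim=.3,step=.04); y=R.from_quat(arm.get_orientation()).as_matrix()[:,0]; print(np.arctan2(y[1],y[0])%(2*np.pi),arm.get_gripper_width())
E
```

```text
0.2 [ 0.07 -0.49 -0.01] [ 1.6  0.3 -3. ] 18.0
0.4 [ 0.14 -0.72 -0.08] [ 3.2  1.3 -1.7] 18.3
0.6 [ 0.29 -0.85 -0.02] [ 3.4  1.6 -2.3] 18.6
0.8 [ 0.54 -0.85 -0.04] [ 2.6  1.9 -1.2] 18.9
1.0 [ 0.72 -0.68  0.01] [ 2.1  2.5 -1.5] 19.2
1.2 [ 0.77 -0.15 -0.05] [-0.1  2.6 -1.8] 19.6
0.04 [-0.09 -0.18 -0.06] [ 1.8  2.  -0.7] 19.8
0.08 [-0.05 -0.14 -0.06] [ 0.7  2.8 -1.2] 20.1
0.12 [-0.14 -0.09 -0.03] [ 1.   2.2 -0.9] 20.3
0.16 [-0.16  0.06 -0.25] [ 0.5  3.  -1.1] 20.6
0.2 [-0.17  0.03 -0.56] [ 0.6  1.6 -1.5] 20.8
3.53853911836824 0.15158053918421316
```

```bash
python3 - <<'E'
from h import *
q=np.array(arm.get_joints()); q[6]-=.26; arm.set_joints(q)
p=arm.get_ee_pos(); arm.move_linear([p[0],p[1],.24],velocity=.1)
o=down(np.pi-.205); g=[.473,.285]
arm.goto([*g,.24],o); arm.move_linear([*g,.165],attitude=o,velocity=.1); F0=arm.get_force()
h=arm.move_linear([*g,.0895],velocity=.06,threshold=8); print(h,arm.get_ee_pos().round(4),(arm.get_force()-F0).round(1),arm.get_t())
if h:
  f=arm.grab_frame("wrist"); cv2.imwrite("pics/w4.png",f[:,:,::-1])
E
```

```text
False [0.4732 0.2851 0.0899] [-0.2 -0.4 -0.4] 25.325
```

```bash
python3 - <<'E'
from h import *
arm.move_linear([.473,.285,.0885],velocity=.03,threshold=8)
arm.grip(.5); p=arm.get_ee_pos()
arm.move_linear([.473,.285,.19],velocity=.15)
arm.goto([.56,-.09,.30],down(np.pi+.0825)); arm.wait(.15)
w=arm.camera_model("wrist"); f=arm.grab_frame("wrist"); np.savez("w5.npz",mtx=w["mtx"],extrinsics=w["extrinsics"])
cv2.imwrite("pics/w5.png",f[:,:,::-1]); s=arm.grab_frame("scene")
a=np.ascontiguousarray(f[60:360,160:480,::-1]); b=np.ascontiguousarray(s[190:350,230:450,::-1])
cv2.imwrite("pics/w5c.png",np.hstack([cv2.resize(a,(480,450)),cv2.resize(b,(320,233)) if 0 else cv2.copyMakeBorder(cv2.resize(b,(320,233)),0,217,0,0,cv2.BORDER_CONSTANT)]))
print(arm.get_t(),arm.get_ee_pos())
E
```

```text
28.525 [ 0.56010205 -0.08905543  0.29973366]
```

View pics/w5c.png

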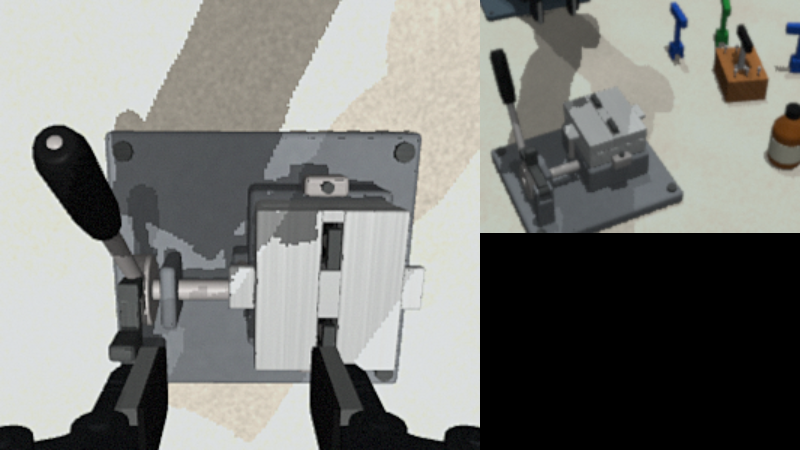

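The picture shows both T-heads lined up with their slots and the black key standing in its socket. The lever grip's end spot is at crop (53,142) and the catch tab at (125,345). Now I'll compute the lever pivot and flip the catch.

```bash
cat >> h.py <<'E'
try: EJ=np.load("ej.npy")
except Exception: EJ=None
def ej(x,z,y=-.135):
    c,s=np.cos(EJ[2]),np.sin(EJ[2]); return [EJ[0]+c*x-s*y,EJ[1]+s*x+c*y,z]
OE=down(np.pi+.0825)
E
python3 - <<'E'
from h import *
inv=lambda P:(R.from_euler('z',-EJ[2]).as_matrix()@(P-[EJ[0],EJ[1],0])).round(4)
c5=dict(np.load("w5.npz")); c2=dict(np.load("w2.npz"))
U=lambda u,v:np.array([(u+.5)/2.139-.5+140,(v+.5)/2.143-.5+100]); V=lambda u,v:np.array([(u+.5)/1.5-.5+160,(v+.5)/1.5-.5+60])
print("end cap",inv(rayz(c5,V(53,142),.2196)))
print("tab2",inv(rayz(c2,U(122,356),.134)),"tab5",inv(rayz(c5,V(126,352),.134)))
def tabm(px,c): # project tab top corners
    m=np.array([ej(px-45e-3+dx,.134,-.135+dy) for dx in(-.006,.006) for dy in(-.009,.009)]); return proj(c,m)
P=tabm(.079,c2); print(((P-[140,100])*2.14).round(0).tolist())
for lx in(0,.01):
  q=[ej(lx-r*np.cos(.96),.05+r*np.sin(.96)) for r in(.1225,.165,.2075)]
  print(lx,((proj(c5,q)-[160,60])*1.5).round(0).tolist(),((proj(c2,q)-[140,100])*2.14).round(0).tolist())
E
```

```text
end cap [-0.1004 -0.1361  0.2196]
tab2 [ 0.0348 -0.133   0.134 ] tab5 [ 0.0351 -0.1318  0.134 ]
[[94.0, 340.0], [136.0, 340.0], [97.0, 366.0], [139.0, 366.0]]
0 [[102.0, 192.0], [81.0, 151.0], [51.0, 94.0]] [[71.0, 101.0], [17.0, 23.0], [-60.0, -88.0]]
0.01 [[104.0, 210.0], [82.0, 172.0], [53.0, 120.0]] [[75.0, 129.0], [22.0, 57.0], [-53.0, -46.0]]
```

```bash
python3 - <<'E'
from h import *
px,y=.080,-.133
r=np.hypot(.045,.038); a0=np.arctan2(.038,-.045)
def w(th,up=0): a=a0-th; return ej(px+r*np.cos(a),.088+r*np.sin(a)-.019+up,y)
arm.goto(w(0,.06),OE)
print(arm.move_linear(w(0),attitude=OE,velocity=.1,threshold=10),arm.get_ee_pos().round(4)); F0=arm.get_force()
arm.grip(0,grasp_force=20); print("w",arm.get_gripper_width()*85,(arm.get_force()-F0).round(1),arm.get_t())
for th in np.linspace(0,1.9,9)[1:]:
    h=arm.move_linear(w(th),velocity=.07,threshold=20); print(th.round(2),h,(arm.get_force()-F0).round(1),(arm.get_ee_pos()-w(th)).round(4))
    if h: break
print(arm.get_gripper_width()*85,arm.get_t())
f=arm.grab_frame("scene"); cv2.imwrite("pics/s6.png",cv2.resize(np.ascontiguousarray(f[200:360,220:400,::-1]),(675,600)))
E
```

```text
False [ 0.6383 -0.1571  0.1077]
w 17.39783181441764 [-1.5 -4.1  3.4] 30.3167
0.24 False [-3.4 -5.   2.2] [-0.0004 -0.0013  0.0004]
0.48 False [-3.5 -5.5  2.2] [-0.0005 -0.0013  0.0003]
0.71 False [-2.3 -4.6  1. ] [-0.0003 -0.0013  0.0003]
0.95 False [-1.6 -5.4  2. ] [ 0.     -0.0013  0.0004]
1.19 False [-0.8 -6.3  1.9] [ 0.0004 -0.0013  0.0006]
1.42 False [ 0.3 -5.4  4.2] [ 0.0009 -0.0013  0.0008]
1.66 False [ 3.5 -5.9  3.2] [ 0.0015 -0.0012  0.001 ]
1.9 False [ 4.5 -6.   1.7] [ 0.0019 -0.0013  0.0011]
17.255944563146443 33.1167
```

View pics/s6.png

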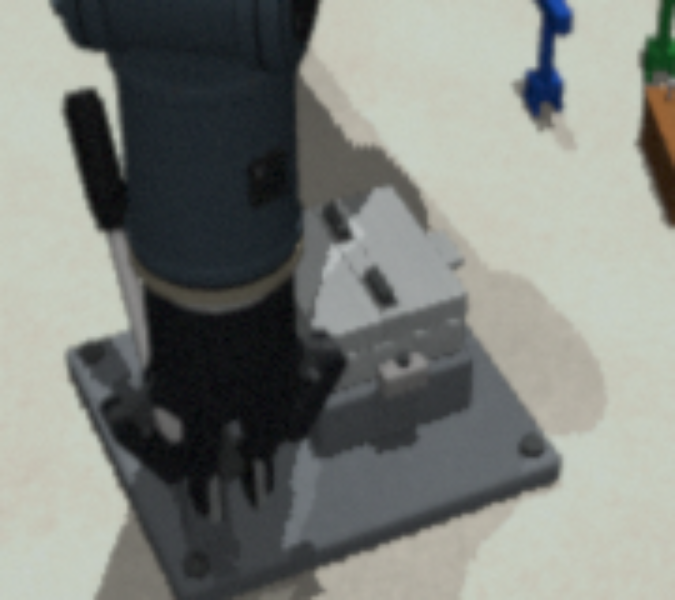

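The flask's bolts are still in line, and the gripper is holding the catch tab in its fully back position behind the hinge. I'm releasing it and taking the lever.

```bash
python3 - <<'E'
from h import *
lx,y,r=.020,-.1345,.165
def w(th,up=0): a=.96-th; return ej(lx-r*np.cos(a),.05+r*np.sin(a)-.019+up,y)
arm.grip(.5); p=arm.get_ee_pos(); arm.move_linear([p[0],p[1],.29],velocity=.2)
arm.grip(.7)
arm.goto(w(0,.11),OE); F0=arm.get_force()
print(arm.move_linear(w(0),attitude=OE,velocity=.1,threshold=8),(arm.get_ee_pos()-w(0)).round(4),(arm.get_force()-F0).round(1))
arm.grip(0,grasp_force=50); print("w",arm.get_gripper_width()*85,(arm.get_force()-F0).round(1),arm.get_t())
E
```

```text
False [ 0.0003 -0.0002  0.0005] [ 1.5 -0.6  0.2]
w 23.799910230918364 [0.3 2.1 6.1] 37.4417
```

```bash
python3 - <<'E'
from h import *
lx,y,r=.020,-.1345,.165
def w(th,up=0): a=.96-th; return ej(lx-r*np.cos(a),.05+r*np.sin(a)-.019+up,y)
F0=arm.get_force()
for th in np.r_[np.linspace(0,.8,9)[1:],.82]:
    h=arm.move_linear(w(th),attitude=OE,velocity=.06,threshold=35); F=arm.get_force()-F0; print(th.round(2),h,F.round(1),(np.array(arm.get_ee_pos())-w(th)).round(4))
    if h: break
print(arm.get_gripper_width()*85,arm.get_t(),F0.round(1))
E
```

```text
0.1 False [0.2 2.3 4. ] [0.001  0.0004 0.001 ]
0.2 False [0.9 1.9 2.7] [0.001  0.0004 0.0009]
0.3 False [1.4 2.1 2.7] [0.0009 0.0004 0.0007]
0.4 False [0.9 3.1 2.9] [0.0009 0.0004 0.0006]
0.5 False [1.3 3.2 3.4] [0.0008 0.0005 0.0006]
0.6 False [-0.7  2.   2.9] [0.0006 0.0005 0.0005]
0.7 False [-0.2  2.6  4.2] [0.0005 0.0005 0.0005]
0.8 False [-0.1  2.7  5.1] [0.0003 0.0005 0.0004]
0.82 False [0.4 3.1 5.7] [0.0003 0.0004 0.0005]
23.51492972899441 41.0917 [-0.6  1.9  6.5]
```

```bash
python3 - <<'E'
from h import *
lx,y,r=.020,-.1345,.165
def w(th): a=.96-th; return ej(lx-r*np.cos(a),.05+r*np.sin(a)-.019,y)
arm.grip(0,grasp_force=90); F0=arm.get_force()
for th in np.arange(.83,.91,.01):
    arm.move_linear(w(th),attitude=OE,velocity=.03); arm.wait(.1); F=arm.get_force()-F0; print(th.round(2),F.round(1),arm.get_ee_pos()[2].round(4))
    if F[2]>12: break
print(arm.get_gripper_width()*85,arm.get_t())
f=arm.grab_frame("scene"); cv2.imwrite("pics/s7.png",cv2.resize(np.ascontiguousarray(f[180:360,220:440,::-1]),(733,600)))
E
```

```text
0.83 [-1.2 -0.1  7.1] 0.0534
0.84 [-4.6  2.5 22.5] 0.0527
22.797496081563054 42.0083
```

View pics/s7.png

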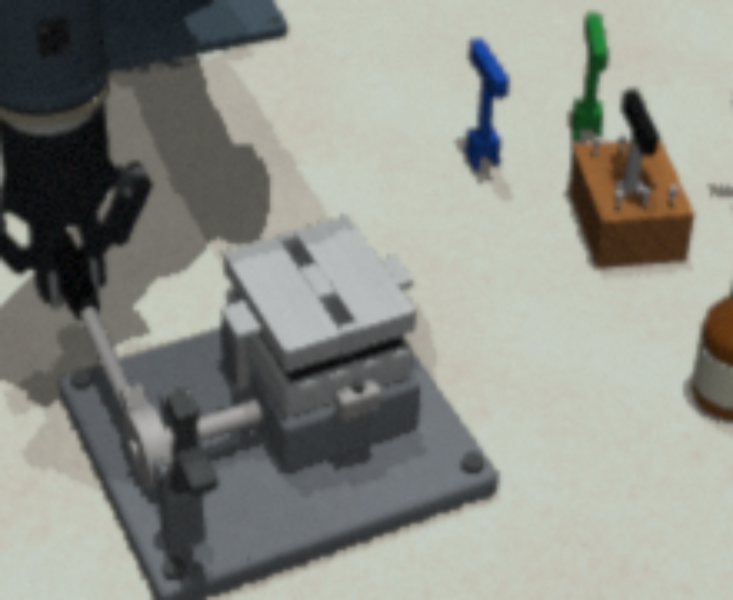

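The upper half is lifted with a dark gap at (350,360), the key is upright in its stand at (635,130), the catch is back, and the lever is held against its stop. I'm handing in.

```bash
python3 -c "
from h import *
print(arm.sign_off())"
```

```text
the job is handed in; nothing more can be done
None
```

The job is handed in after about 42 s of the 72 s: both bolts are turned to their stops, the key is back in its socket, the catch is flipped back, and the gripper is holding the lever down with the flask's upper half raised.

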